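# Seat the hand-blender battery in its charger and lock it

### The job

Take the battery pack from the wooden tray, lay it in the empty bay of the white charger (either way round) and press it down until its top is flush with the charger's top; then slide the orange lock right over the pack as far as it goes. Let go of everything at the end, and leave the bowl and the two tins where they are.

Things in the scene. Friction and masses are not known exactly. Their poses are not given: they have to be found in the camera images.
- pack: Battery pack: a dark grey block with a blue label on top, 56 mm along its own x, 100 mm along its own y, 44 mm high, about 0.25 kg. It starts upright on the tray floor. Origin: centre of its underside; z up. Both ends are alike; it may go in either way round.
- pack_top (a point): Centre of the pack's top face, 44 mm above its origin; axes as the pack's.
- charger: White charger, fixed to the worktop: 130 mm along its x, 210 mm along its y, its flat top (deck) 56 mm above the worktop. Origin: centre of its underside. The bay, open upward, is centred at y = -35 mm; the lock's track lies on the deck on the +y side (two grey rails 8 mm high, along y, at x = -23 and +23 mm, from y = 33 to 101 mm).
- bay (a point): Centre of the bay's mouth, level with the deck; axes as the charger's. The bay is 61 mm along x and 105 mm along y (2.5 mm room on each side of the pack), with a 3 mm chamfer round its mouth. Its floor is a black contact plate that slides stiffly up and down.
- plate (a joint): How far the bay's contact plate has been pushed down, in m: 0 to 0.020. It starts near 0 (0 to 0.003), so that the pack laid on it stands 17 to 20 mm proud of the deck. It does not sink under the pack's weight: it moves against a friction of about 12 N, stays where it is left and has no spring. At its stop, 0.020, the pack's top is level with the deck.
- lock (a joint): How far the orange lock has been slid from its open end, in m: 0 (open) to 0.042 (its end stop). It grows as the lock moves along the charger's -y, over the bay. It starts at 0 to 0.006, clear of the bay, needs about 2 N and stays where it is left. At its end stop its tongue covers 25 mm of the pack's end.
- lock_top (a point): Centre of the top of the lock's orange grip, 34 mm above the deck; axes as the charger's; moves with the lock. Grip: 14 mm thick along y, 32 mm wide along x, 10 to 34 mm above the deck. Below it a tongue 34 mm wide, 4 to 10 mm above the deck, reaches from 12 mm behind (+y) to 40 mm ahead (-y) of it; it passes over a flush pack but strikes one more than 4 mm proud.
- tray: Loose rubberwood tray, 240 mm along x, 180 mm along y, floor 6 mm thick, rim 16 mm high. Origin: centre of its underside.
- bowl: Purple ceramic bowl, 120 mm across, 50 mm high. Leave it alone. Origin: centre of its underside.
- tin_red: Closed red tin, 74 mm across, 78 mm high. Leave it alone. Origin: centre of its underside.
- tin_green: Closed green tin, 74 mm across, 78 mm high. Leave it alone. Origin: centre of its underside.
Mind the look-alikes: they are no part of the job. Several things have the shape of the charger; the one meant has the colours described above. What is shaped like the pack but pink is not meant.

How it is judged:
By the outcome, as a careful person would: the job done as asked, in the order asked, and still so for the second after the job is handed in, with the robot touching nothing.
It also fails if it takes over 61 s, if anything falls off the work surface, if the arm or the gripper's body presses on something with over 40 N, if the wrist force passes 120 N, or if a joint passes its speed limit or range.

### The arm

A 6-joint arm with a two-finger parallel gripper is mounted at the origin on the work surface. World frame = base frame: x ahead of the robot, y to its left, z up, the work surface at z = 0. Lengths are in mm, angles in rad, forces in N, time in s.
With the tool pointing down it reaches from about 275 to 850 mm from the base axis. Payload 5.2 kg.
Tool frame: the origin (TCP) lies at the very end of the fingers, on their centre line; the grasp point (between the pads) lies 19 mm behind it (r.grip_point_offset is the z of the grasp point in the tool frame, in mm); z points along the fingers, x is the direction in which the jaws open and shut, and the axes are right-handed (so a half turn about z gives the same grasp; the last joint's range is limited). The gripper opens to 85 mm and grips with 20 to 120 N. Pads are 22 mm wide; open, the fingers measure 114 mm over their backs; the gripper's body (76 mm by 85 mm) begins 54 mm behind the grasp point. The pads swing forward as they close: fully open they stand 13 mm farther back than shut.
Start: joints at [-1.312, 0.259, 1.535, -0, 1.348, -0.203], TCP at [245.079, -492.384, 231.31] pointing down, gripper open.
Joint ranges: [-3.14, 3.14], [-0.91, 2.08], [0.19, 2.58], [-1.22, 4.36], [0.22, 2.71], [-3.12, 3.12]. Speed limits (rad/s): [2.57, 2.57, 3.14, 3.14, 3.14, 3.14].

### API

Orientations are given as a rotation vector (axis times angle).
In Python, from rig import r, vision gives the robot as it stands. The module is installed in compiled form; this text tells all that it offers.
- The arm moves only by the tool send_rows, never from a script. Its arguments are lists of equal length, an entry for each row: "travel": the shift along the tool's x, y, z in m, a list of three; "delta_rot": the turn, a rotation vector about the tool's x, y, z in degrees, a list of three. In form: {"travel": [[dx, dy, dz], ...], "delta_rot": [[rx, ry, rz], ...]}. A call has 1 to 20 rows; each row shifts and turns the commanded pose from where the row before left it, along the tool's axes as they then stand; what a row does not reach is not made up. A row lasts 1/10 s, in which the tool goes at most 50 mm and 8.59 degrees, less where a joint would pass 70% of its speed; a pose out of reach is approached as far as the arm can. A call is refused whole if a number of a shift passes 0.05 or a number of a turn 8.59, either way. A call with a gripper value outside its range is refused whole. "gripper" is the finger opening in m, from 0 to 0.0854, set as the call begins (left out, the last holds). The fingers move at their own pace and stop on an object; the grip force is fixed at half the most. Time passes only in rows, so rows that do not move let the fingers close. It gives the time, the measured TCP pose, the force and the opening at its end, in the units of the state.
- r.sense(): the state, without advancing time (a new reading comes with each control period).
- vision.get_image(name): name is "side" or "top" or "wrist"; returns a dict with "image" (420x560x3 uint8, red, green, blue), "mtx" (3x3 intrinsics, pixels), "eye" and "rotation" of the camera in the world. Camera axes: x right, y down, z forward; pixel columns grow to the right and rows downward; lengths in mm; the calibration is good to about 2 mm. The wrist camera is an equidistant fisheye: a pixel r from the principal point sees the ray r / f radians off the axis. A picture is of the moment at which its call begins. There is no depth.
- r.sign_off(): hands the job in, once; it reports no verdict.
The state is a dict: "time_s": time; "q": joint angles; "qd": joint speeds; "effort": joint torques, N m; "ee_pos": TCP position; "tcp_rot": TCP orientation; "wrist_force": force on the tool from outside, world axes, zero at the start; "ft_torque": the same for the moment, N m; "opening": finger opening in mm.
Only numpy, scipy, OpenCV 4.12 (cv2) and the standard library are available. Lean on these libraries where they do the work, as an engineer would, in place of code of your own. Each camera call takes 0.05 s, during which the arm holds its last target. There are 200 camera calls.

## Working session

There is one attempt and no reset: what is moved stays moved. The work goes in short steps, Python scripts to look and compute and a tool call to move; the robot and the scene stay as the last step left them, time stands still between calls to the robot, and variables do not carry over. Pictures are saved under pics/ and viewed, about 8 in all and at most 12, crops included, and the job is handed in when it is done.

Besides the shell and the picture viewer there is one more tool, called as a command line: name --argument value ..., lists and objects as JSON in quotes. send_rows: Moves the arm, as the interface text tells. Its arguments: {"type":"object","properties":{"travel":{"type":"array","items":{"type":"array","items":{"type":"number"}}},"delta_rot":{"type":"array","items":{"type":"array","items":{"type":"number"}}},"gripper":{"type":"number"}},"required":["travel","delta_rot"]}

```bash
mkdir -p pics
python3 - <<'E'
from rig import r,vision
import cv2,numpy as np,pickle
d={}
for n in("top","side"):
    a=vision.get_image(n); d[n]=a; cv2.imwrite(f"pics/{n}0.png",a["image"][:,:,::-1]); print(n,a["mtx"].tolist(),a["eye"],np.round(a["rotation"],4).tolist())
pickle.dump(d,open("d0.pkl","wb"))
print(r.sense(),r.grip_point_offset)
E
```

```text
top [[545.8575015516944, 0.0, 279.1792471683061], [0.0, 545.8575015516944, 205.74627674459606], [0.0, 0.0, 1.0]] [ 191.49361813 -118.78566672 1756.59394521] [-2.1183, 2.1015, -0.2167]
side [[488.9112556147067, 0.0, 275.3079103901893], [0.0, 488.9112556147067, 212.6752809286606], [0.0, 0.0, 1.0]] [ 448.80554299  678.22189973 1008.21154105] [-0.2121, 2.9, -1.0779]
{'time_s': 0.1, 'q': array([-1.31180977e+00,  2.59273474e-01,  1.53597369e+00, -3.14437293e-06,
        1.34801063e+00, -2.02806565e-01]), 'qd': array([ 0.00125145,  0.00014419, -0.00197595,  0.00054527,  0.00074835,
        0.00092314]), 'effort': array([ 2.17595996e-03, -4.46970320e+01, -2.91245627e+01, -4.74215940e-04,
        6.21938438e-03, -4.94446169e-06]), 'ee_pos': array([ 244.9468164 , -491.91105626,  230.55600764]), 'tcp_rot': array([-2.66989519e+00,  1.65350791e+00,  1.90334381e-03]), 'wrist_force': array([-0.19543146, -0.19795415, -0.00882431]), 'ft_torque': array([-0.04721732,  0.03097221,  0.01654901]), 'opening': 85.3682466227291} -18.700000000000003
```

View pics/top0.png

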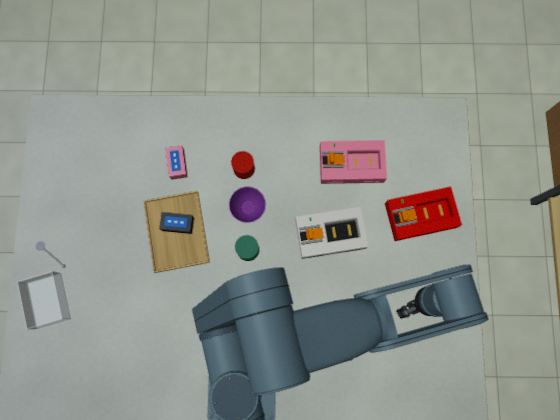

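View pics/side0.png

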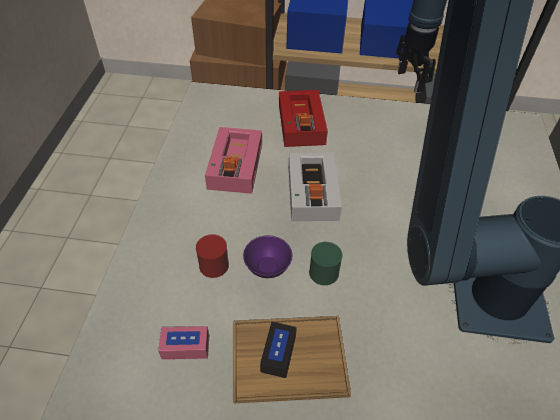

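Top view candidates:
- **Chargers:** white (331,232), pink (353,161), red (423,213). The white one with the black bay fits the description.
- **Packs:** dark grey on the wooden tray (177,223), pink (176,161). The grey one fits.

I'll confirm both in one enlarged crop.

```bash
cat > h.py <<'E'
import numpy as np,cv2,pickle
from scipy.spatial.transform import Rotation as R
def ray(a,uv,fish=False):
    K=a["mtx"]; x=(np.asarray(uv,float)-[K[0,2],K[1,2]])/[K[0,0],K[1,1]]
    if fish:
        t=np.linalg.norm(x); d=np.r_[x/max(t,1e-9)*np.sin(t),np.cos(t)]
    else: d=np.r_[x,1]
    Q=np.asarray(a["rotation"]); Q=R.from_rotvec(Q) if Q.ndim==1 else R.from_matrix(Q)
    return Q.apply(d)
def onz(a,uv,z,fish=False):
    d=ray(a,uv,fish); return a["eye"]+d*(z-a["eye"][2])/d[2]
def rects(a,mask,z,fish=False,minA=15):
    """world-plane min-area rects of the mask's contours"""
    out=[]
    for c in cv2.findContours(mask.astype(np.uint8),cv2.RETR_EXTERNAL,cv2.CHAIN_APPROX_NONE)[0]:
        if cv2.contourArea(c)<minA: continue
        w=np.array([onz(a,p,z,fish)[:2] for p in c[:,0]],np.float32)
        out.append((c[:,0].mean(0).round(),np.round(cv2.minAreaRect(w)[0],1),np.round(cv2.minAreaRect(w)[1],1),round(cv2.minAreaRect(w)[2],1)))
    return out
E
python3 - <<'E'
from h import *
d=pickle.load(open("d0.pkl","rb"))
for n in("top","side"):
    a=d[n]; h=cv2.cvtColor(a["image"],cv2.COLOR_RGB2HSV); H,S,V=[h[...,i].astype(int) for i in range(3)]
    for nm,m,z in(("blue",(H>100)&(H<125)&(S>140)&(V>60),50),("dark",(V<60),56 ),("orange",(H>5)&(H<20)&(S>190)&(V>150),90),("white",(V>222)&(S<12),56)):
        for o in rects(a,m,z,minA=20): 
            if o[2].max()<300: print(n,nm,*o)
I=d["top"]["image"][:,:,::-1]
c=np.hstack([cv2.resize(I[190:275,140:215],None,fx=5,fy=5,interpolation=2),cv2.resize(I[190:275,290:375],None,fx=5,fy=5,interpolation=2)])
cv2.imwrite("pics/crop1.png",c)
E
```

```text
top blue [175. 221.] [499.3 218.5] [71.4 31.6] 84.0
top blue [175. 160.] [701.1 230.3] [65.5 25.4] 9.6
top dark [259. 409.] [-58.3 -57.8] [64.5 20.6] 1.0
top dark [305. 370.] [  52.2 -194.2] [67.2 16.6] 10.7
top dark [429. 327.] [ 178.4 -570.1] [  7.4 201.5] 16.0
top dark [223. 325.] [171.1  58.9] [ 26.6 119.2] 18.6
top dark [415. 306.] [ 246.1 -520. ] [86.3 98.9] 11.6
top dark [285. 298.] [ 265.4 -117.5] [175.9  76.5] 0.2
top dark [303. 236.] [ 454.9 -186.4] [25.1 17.1] 9.3
top dark [341. 231.] [ 472.8 -307.3] [52.7 94.8] 9.7
top dark [181. 228.] [472.5 203.5] [ 48.3 105.7] 23.9
top dark [396. 218.] [ 514.3 -482.8] [25.7 14. ] 11.9
top dark [546. 196.] [ 590.  -961.9] [ 26.6 113.2] 26.5
top orange [314. 233.] [ 457.9 -219.6] [31.3 47.7] 7.6
top orange [409. 214.] [ 519.2 -515.9] [33.2 41. ] 11.8
top orange [335. 159.] [ 700.5 -288.6] [33.1 47.8] 0.4
side blue [182. 338.] [701.7 234.6] [67.1 27.1] 10.5
side blue [278. 345.] [498.5 219.9] [69.  29.7] 85.3
side dark [515. 337.] [  4.8 133.8] [148.5   3.8] 0.7
side dark [278. 349.] [497.9 231.5] [114.8  57. ] 84.8
side dark [268. 275.] [545.8  54.1] [69.9 15.5] 10.8
side dark [332. 273.] [399.1  29.4] [33.1 60.8] 4.4
side dark [314. 270.] [439.7  24.4] [67.5 26.2] 88.8
side dark [249. 262.] [595.3  25.1] [15.8 73.8] 34.6
side dark [316. 202.] [ 456.2 -187.6] [26.8 21.2] 8.7
side dark [544. 217.] [-119.1 -228.9] [149.4  92.6] 77.3
side dark [228. 173.] [ 704.9 -257.8] [19.5 25.3] 88.1
side dark [312. 174.] [ 475.9 -292.4] [54.4 74.7] 9.0
side dark [305. 128.] [ 515.4 -483. ] [24.9 18.8] 8.8
side dark [557. 143.] [-221.7 -538.4] [229.8  28.1] 77.3
side dark [281.  75.] [ 628.7 -751.1] [ 19.1 167.5] 0.6
```

View pics/crop1.png

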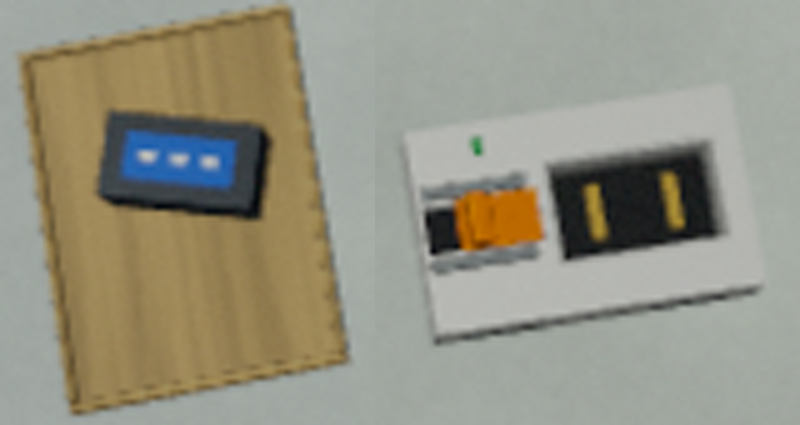

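The crop confirms both targets: the grey pack with the blue label on the wooden tray, and the white charger with a black bay to the right (world -y) of its orange lock. I'll pass over the charger first for a close look.

send_rows --travel '[[0, 0, 0], [0, 0, 0], [0, 0, 0], [0, 0, 0], [0, 0, 0], [0, 0, 0], [0, 0, 0], [0, 0, 0], [0, 0, 0], [0.032, -0.02, 0], [0.032, -0.02, 0], [0.032, -0.02, 0], [0.032, -0.02, 0], [0.032, -0.02, 0], [0.032, -0.02, 0], [0.032, -0.02, 0], [0.032, -0.02, 0], [0, 0, 0], [0, 0, 0]]' --delta_rot '[[0, 0, -8.15], [0, 0, -8.15], [0, 0, -8.15], [0, 0, -8.15], [0, 0, -8.15], [0, 0, -8.15], [0, 0, -8.15], [0, 0, -8.15], [0, 0, -8.15], [0, 0, 0], [0, 0, 0], [0, 0, 0], [0, 0, 0], [0, 0, 0], [0, 0, 0], [0, 0, 0], [0, 0, 0], [0, 0, 0], [0, 0, 0]]'

```text
time_s: 2.0
ee_pos: [470.2, -290.4, 230.8]
tcp_rot: [-3.129, -0.272, 0.002]
wrist_force: [-0.7, -0.0, -0.2]
opening: 85.4
```

Run:
```python
from rig import r,vision
from h import *
a=vision.get_image("wrist"); pickle.dump(a,open("w1.pkl","wb")); cv2.imwrite("pics/w1.png",a["image"][:,:,::-1])
s=r.sense(); print(a["mtx"].tolist(),a["eye"],a["rotation"],s["ee_pos"],s["tcp_rot"])
h=cv2.cvtColor(a["image"],cv2.COLOR_RGB2HSV); H,S,V=[h[...,i].astype(int) for i in range(3)]
for nm,m,z in(("dark",(V<60),56 ),("orange",(H>5)&(H<20)&(S>190)&(V>150),62)):
    for o in rects(a,m,z,True,minA=100): 
        if o[2].max()<300: print(nm,*o)
```

```text
[[325.19226210127806, 0.0, 277.9687902114497], [0.0, 325.19226210127806, 211.0019596293951], [0.0, 0.0, 1.0]] [ 458.4553138  -220.77189371  375.13505037] [2.85183577 0.24840806 0.03258705] [ 469.65634336 -291.10130272  230.89090266] [-3.12969881e+00 -2.69827018e-01  1.79188524e-03]
dark [481. 201.] [ 705.9 -257.9] [26.9 15.8] 1.5
dark [281. 202.] [ 475.8 -304. ] [55.4 91.5] 8.9
dark [282.  85.] [ 455.3 -185.7] [27.9 17.9] 8.0
dark [489.   9.] [676.5 -32.4] [87.9 27.8] 24.9
orange [481. 234.] [ 719.6 -296.3] [52.5 41. ] 1.1
orange [282. 131.] [ 462.8 -231.2] [30.7 31.7] 9.7
```

View pics/w1.png

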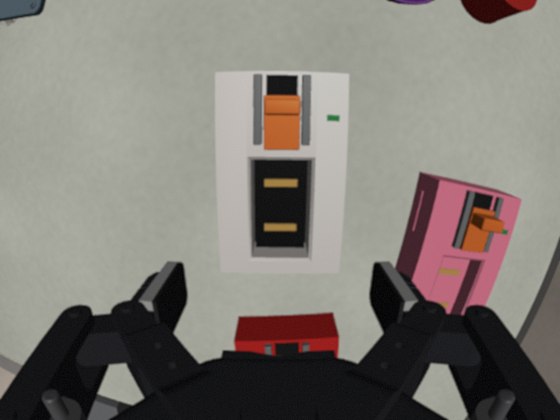

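The wrist view shows the white charger: deck corners about (216,72), (349,73), (341,272), (219,272), bay mouth at rows 157–258, lock at (282,122). I'll measure the deck outline on z = 56 and check it against 130 x 210.

Run:
```python
from h import *
a=pickle.load(open("w1.pkl","rb")); I=a["image"]
h=cv2.cvtColor(I,cv2.COLOR_RGB2HSV)
for u,v in((230,200),(330,200),(200,200),(360,200),(252,200),(312,200),(280,254)): print((u,v),I[v,u],end=' ')
V=I.min(2).astype(int)
for T in (195,205):
    m=(V>T)
    m[:60]=0
    n,l,st,_=cv2.connectedComponentsWithStats(m.astype(np.uint8))
    k=l[200,235]; mm=l==k
    print(T,st[k],rects(a,mm,56,True,500))
    hole=np.zeros(mm.shape,bool); hole[150:268,240:325]=~mm[150:268,240:325]
    print(rects(a,hole,56,True,500))
```

```text
(230, 200) [187 182 177] (330, 200) [187 184 179] (200, 200) [158 161 151] (360, 200) [160 161 151] (252, 200) [75 74 72] (312, 200) [135 132 128] (280, 254) [113 110 108] 195 [     0      0    560    420 235200] [(array([280., 210.]), array([ 504. , -436.2]), array([1424.2,  845.8]), 9.8)]
[]
205 [     0      0    560    420 235200] [(array([280., 210.]), array([ 504. , -436.2]), array([1424.2,  845.8]), 9.8)]
[]
```

Run:
```python
from h import *
a=pickle.load(open("w1.pkl","rb")); I=a["image"]
V=I.min(2).astype(int)
for T in (166,170):
    m=(V>T)
    n,l,st,_=cv2.connectedComponentsWithStats(m.astype(np.uint8))
    k=l[200,235]; mm=l==k
    print(T,st[k],rects(a,mm,56,True,500))
    hole=np.zeros(mm.shape,bool); hole[153:268,240:325]=~mm[153:268,240:325]
    print(rects(a,hole,56,True,500))
    r0=onz(a,(282,105),90,True); print(r0)
```

```text
166 [  215    71   134   202 14741] [(array([281., 169.]), array([ 470.5, -275.7]), array([130.9, 210.9]), 9.4)]
[(array([281., 206.]), array([ 476.3, -310. ]), array([ 68.1, 111.2]), 9.7)]
[ 459.1388882  -207.24171797   90.        ]
170 [  215    71   134   201 13368] [(array([280., 194.]), array([ 470.5, -275. ]), array([130.4, 209.1]), 9.5)]
[(array([281., 227.]), array([ 477.5, -313.6]), array([ 73.8, 120.7]), 9.9)]
[ 459.1388882  -207.24171797   90.        ]
```

The deck measures 131 x 211, which matches. Charger yaw is about 9.5° and the bay centre is (476.3, -310). The mouth measures 68 x 111, which fits the bay plus chamfer. Next I go to the pack for a close look.

send_rows --travel '[[0, 0, 0], [0, 0, 0], [-0.0018, -0.0418, 0], [-0.0018, -0.0418, 0], [-0.0018, -0.0418, 0], [-0.0018, -0.0418, 0], [-0.0018, -0.0418, 0], [-0.0018, -0.0418, 0], [-0.0018, -0.0418, 0], [-0.0018, -0.0418, 0], [-0.0018, -0.0418, 0], [-0.0018, -0.0418, 0], [-0.0018, -0.0418, 0], [0, 0, 0], [0, 0, 0]]' --delta_rot '[[0, 0, 7.7], [0, 0, 7.7], [0, 0, 0], [0, 0, 0], [0, 0, 0], [0, 0, 0], [0, 0, 0], [0, 0, 0], [0, 0, 0], [0, 0, 0], [0, 0, 0], [0, 0, 0], [0, 0, 0], [0, 0, 0], [0, 0, 0]]'

```text
time_s: 3.55
ee_pos: [495.1, 167.8, 231.1]
tcp_rot: [3.137, -0.152, -0.001]
wrist_force: [-0.7, -0.1, 0.7]
opening: 85.6
```

Run:
```python
from rig import r,vision
from h import *
a=vision.get_image("wrist"); pickle.dump(a,open("w2.pkl","wb")); cv2.imwrite("pics/w2.png",a["image"][:,:,::-1])
s=r.sense(); print(s["ee_pos"],s["tcp_rot"])
h=cv2.cvtColor(a["image"],cv2.COLOR_RGB2HSV); H,S,V=[h[...,i].astype(int) for i in range(3)]
for nm,m,z in(("blue",(H>100)&(H<125)&(S>140)&(V>60),50),("dark",((V<75)|((H>95)&(H<125)&(S>140))),50)):
    m=cv2.morphologyEx(m.astype(np.uint8),cv2.MORPH_CLOSE,np.ones((3,3)))
    for o in rects(a,m,z,True,minA=100): 
        if o[2].max()<300: print(nm,*o)
```

```text
[495.16717883 167.10307853 231.10654264] [ 3.13686818e+00 -1.54281268e-01 -7.00048219e-04]
blue [277. 139.] [498.6 218.9] [70.8 30.7] 84.8
blue [457. 119.] [700.3 231. ] [66.3 27. ] 9.7
dark [234. 317.] [426.9  17.4] [68.9 71.2] 71.1
dark [ 12. 323.] [ 11.5 -52.8] [285.1  89.9] 54.3
dark [413. 125.] [643.1 223.1] [12.7 49.5] 9.9
dark [457. 119.] [700.3 231. ] [66.3 27. ] 9.7
dark [277. 139.] [499.  218.7] [97.4 54.3] 84.4
```

View pics/w2.png

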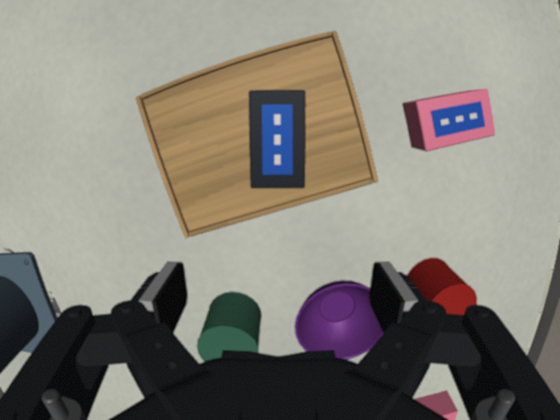

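The grey pack is at (277,139): centre (498.8, 218.8), yaw -5.5°, outline 97 x 54, which agrees with the top view. I'll descend with the fingertips 16 mm below the pack's top, so they stay above the deck later.

send_rows --travel '[[-0.0007, -0.0258, 0], [-0.0007, -0.0258, 0], [0, 0, 0.04], [0, 0, 0.04], [0, 0, 0.04], [0, 0, 0.04], [0, 0, 0.02], [0, 0, 0.0085], [0, 0, 0.0085], [0, 0, 0], [0, 0, 0]]' --delta_rot '[[0, 0, 0], [0, 0, 0], [0, 0, 0], [0, 0, 0], [0, 0, 0], [0, 0, 0], [0, 0, 0], [0, 0, 0], [0, 0, 0], [0, 0, 0], [0, 0, 0]]'

```text
time_s: 4.7
ee_pos: [499.9, 219.7, 35.4]
tcp_rot: [-3.137, 0.154, -0.003]
wrist_force: [-0.1, 0.1, 0.1]
opening: 85.4
```

send_rows --travel '[[0, 0, 0], [0, 0, 0], [0, 0, 0], [0, 0, 0], [0, 0, 0], [0, 0, 0], [0, 0, 0], [0, 0, 0], [0, 0, 0], [0, 0, 0]]' --delta_rot '[[0, 0, 0], [0, 0, 0], [0, 0, 0], [0, 0, 0], [0, 0, 0], [0, 0, 0], [0, 0, 0], [0, 0, 0], [0, 0, 0], [0, 0, 0]]' --gripper 0.045

```text
time_s: 5.7
ee_pos: [499.5, 220.2, 35.6]
tcp_rot: [-3.137, 0.153, -0.003]
wrist_force: [-1.0, -0.2, 6.7]
opening: 54.6
```

Gripped, opening 54.6. Now I'll lift and check.

send_rows --travel '[[0, 0, -0.01], [0, 0, -0.02], [0, 0, -0.04], [0, 0, -0.04], [0, 0, -0.04], [0, 0, 0], [0, 0, 0]]' --delta_rot '[[0, 0, 0], [0, 0, 0], [0, 0, 0], [0, 0, 0], [0, 0, 0], [0, 0, 0], [0, 0, 0]]'

```text
time_s: 6.4
ee_pos: [498.9, 220.1, 185.3]
tcp_rot: [-3.137, 0.153, -0.003]
wrist_force: [-0.6, -0.5, -3.9]
opening: 54.2
```

Run:
```python
from rig import r,vision
from h import *
a=vision.get_image("wrist"); pickle.dump(a,open("w3.pkl","wb")); cv2.imwrite("pics/w3.png",a["image"][:,:,::-1])
s=r.sense(); print(s["ee_pos"],s["tcp_rot"],s["wrist_force"],s["opening"])
h=cv2.cvtColor(a["image"],cv2.COLOR_RGB2HSV); H,S,V=[h[...,i].astype(int) for i in range(3)]
m=(H>100)&(H<125)&(S>140)&(V>60)
for o in rects(a,m,s["ee_pos"][2]+16,True,minA=100): print(*o)
```

```text
[497.8512125  219.8053914  183.70440998] [ 3.13750026e+00 -1.52932923e-01 -2.15565173e-03] [-1.02105215 -1.0322084  -3.90164263] 53.92286197040498
[278. 277.] [498.7 217.5] [71.9 31.3] 84.7
[476. 172.] [596.  263.2] [30.8 12.7] 9.6
```

View pics/w3.png

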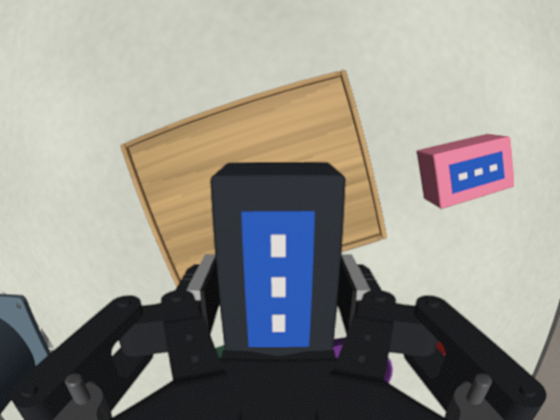

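Lift confirmed: the pack hangs level and square at (278,277), and the wrist force z is -3.9 N. The pack centre sits about 1.5 mm along tool +y from the TCP. Next I carry it above the bay.

send_rows --travel '[[0, 0, 0], [0, 0, 0], [-0.0085, 0.0398, 0], [-0.0085, 0.0398, 0], [-0.0085, 0.0398, 0], [-0.0085, 0.0398, 0], [-0.0085, 0.0398, 0], [-0.0085, 0.0398, 0], [-0.0085, 0.0398, 0], [-0.0085, 0.0398, 0], [-0.0085, 0.0398, 0], [-0.0085, 0.0398, 0], [-0.0085, 0.0398, 0], [-0.0085, 0.0398, 0], [-0.0085, 0.0398, 0], [0, 0, 0], [0, 0, 0], [0, 0, 0]]' --delta_rot '[[0, 0, -7.6], [0, 0, -7.6], [0, 0, 0], [0, 0, 0], [0, 0, 0], [0, 0, 0], [0, 0, 0], [0, 0, 0], [0, 0, 0], [0, 0, 0], [0, 0, 0], [0, 0, 0], [0, 0, 0], [0, 0, 0], [0, 0, 0], [0, 0, 0], [0, 0, 0], [0, 0, 0]]'

```text
time_s: 8.25
ee_pos: [475.4, -307.1, 182.6]
tcp_rot: [-3.127, -0.263, 0.004]
wrist_force: [0.1, 1.3, -2.9]
opening: 54.3
```

Run:
```python
from rig import r,vision
from h import *
P=[]
for i in range(3):
    s=r.sense(); P.append(np.r_[s["ee_pos"],R.from_rotvec(s["tcp_rot"]).as_matrix()[:2,0]]); a=vision.get_image("wrist")
P=np.array(P);print(P.round(2), np.degrees(np.arctan2(P[:,4],P[:,3])))
cv2.imwrite("pics/w4.png",a["image"][:,:,::-1]); pickle.dump(a,open("w4.pkl","wb"))
h=cv2.cvtColor(a["image"],cv2.COLOR_RGB2HSV); H,S,V=[h[...,i].astype(int) for i in range(3)]
m=(H>100)&(H<125)&(S>140)&(V>60)
for o in rects(a,m,P[:,2].mean()+16,True,minA=100): print(*o)
t=vision.get_image("top"); pickle.dump(t,open("t4.pkl","wb"))
```

```text
[[ 4.7543e+02 -3.0707e+02  1.8260e+02  9.9000e-01  1.7000e-01]
 [ 4.7575e+02 -3.0696e+02  1.8311e+02  9.9000e-01  1.7000e-01]
 [ 4.7601e+02 -3.0700e+02  1.8354e+02  9.9000e-01  1.7000e-01]] [9.62535045 9.66524375 9.68710867]
[278. 277.] [ 476.6 -308.9] [31.  71.2] 9.9
```

send_rows --travel '[[0, 0.001, 0], [0, 0, 0.03], [0, 0, 0.03], [0, 0, 0.02], [0, 0, 0.011], [0, 0, 0.0], [0, 0, 0.004], [0, 0, 0.004], [0, 0, 0.003], [0, 0, 0], [0, 0, 0]]' --delta_rot '[[0, 0, 0], [0, 0, 0], [0, 0, 0], [0, 0, 0], [0, 0, 0], [0, 0, 0], [0, 0, 0], [0, 0, 0], [0, 0, 0], [0, 0, 0], [0, 0, 0]]'

```text
time_s: 9.55
ee_pos: [476.5, -309.8, 82.6]
tcp_rot: [3.13, 0.263, 0.0]
wrist_force: [-0.1, -0.0, -3.2]
opening: 54.4
```

send_rows --travel '[[0, 0, 0.003], [0, 0, 0.003], [0, 0, 0.003], [0, 0, 0], [0, 0, 0]]' --delta_rot '[[0, 0, 0], [0, 0, 0], [0, 0, 0], [0, 0, 0], [0, 0, 0]]'

```text
time_s: 10.05
ee_pos: [476.3, -309.6, 73.1]
tcp_rot: [-3.13, -0.263, 0.0]
wrist_force: [-0.2, -0.3, -3.6]
opening: 54.0
```

The pack is well inside the mouth with no contact force. I'll continue to the plate.

send_rows --travel '[[0, 0, 0.003], [0, 0, 0.003], [0, 0, 0.003], [0, 0, 0.002], [0, 0, 0], [0, 0, 0]]' --delta_rot '[[0, 0, 0], [0, 0, 0], [0, 0, 0], [0, 0, 0], [0, 0, 0], [0, 0, 0]]'

```text
time_s: 10.65
ee_pos: [476.4, -309.6, 62.2]
tcp_rot: [-3.13, -0.263, 0.0]
wrist_force: [0.5, -0.1, -2.8]
opening: 54.8
```

send_rows --travel '[[0, 0, 0.001], [0, 0, 0.001], [0, 0, 0], [0, 0, 0]]' --delta_rot '[[0, 0, 0], [0, 0, 0], [0, 0, 0], [0, 0, 0]]'

```text
time_s: 11.05
ee_pos: [476.6, -309.8, 61.2]
tcp_rot: [3.13, 0.263, 0.001]
wrist_force: [-2.5, 1.8, 6.0]
opening: 54.2
```

Contact with the plate: force z went from -3 to +6 N at the expected height. I'll release, rise, close the fingers and take a look.

send_rows --travel '[[0, 0, 0], [0, 0, 0], [0, 0, 0], [0, 0, 0], [0, 0, 0], [0, 0, 0], [0, 0, -0.02], [0, 0, -0.04], [0, 0, -0.04], [0, 0, 0]]' --delta_rot '[[0, 0, 0], [0, 0, 0], [0, 0, 0], [0, 0, 0], [0, 0, 0], [0, 0, 0], [0, 0, 0], [0, 0, 0], [0, 0, 0], [0, 0, 0]]' --gripper 0.08

```text
time_s: 12.05
ee_pos: [479.2, -312.2, 166.4]
tcp_rot: [3.122, 0.263, 0.012]
wrist_force: [0.3, -0.6, 0.2]
opening: 79.9
```

send_rows --travel '[[0, 0, 0], [0, 0, 0], [0, 0, 0], [0, 0, 0], [0, 0, 0], [0, 0, 0], [0, 0, 0], [0, 0, 0], [0, 0, 0], [0, 0, 0], [0, 0, 0], [0, 0, 0]]' --delta_rot '[[0, 0, 0], [0, 0, 0], [0, 0, 0], [0, 0, 0], [0, 0, 0], [0, 0, 0], [0, 0, 0], [0, 0, 0], [0, 0, 0], [0, 0, 0], [0, 0, 0], [0, 0, 0]]' --gripper 0.0

```text
time_s: 13.25
ee_pos: [476.4, -309.7, 160.3]
tcp_rot: [3.13, 0.263, 0.0]
wrist_force: [-0.3, 0.7, 0.2]
opening: -0.1
```

Run:
```python
from rig import r,vision
from h import *
a=vision.get_image("wrist"); cv2.imwrite("pics/w5.png",a["image"][:,:,::-1]); pickle.dump(a,open("w5.pkl","wb"))
s=r.sense(); print(s["ee_pos"],s["wrist_force"],s["opening"])
h=cv2.cvtColor(a["image"],cv2.COLOR_RGB2HSV); H,S,V=[h[...,i].astype(int) for i in range(3)]
for nm,m,z in(("blue",(H>100)&(H<125)&(S>140)&(V>60),75),("orange",(H>5)&(H<20)&(S>190)&(V>150),62)):
    for o in rects(a,m,z,True,minA=100): print(nm,*o)
```

```text
[ 476.39410998 -309.62650642  160.33750649] [-1.15301222 -0.57468187 -0.23049019] -0.2212848880610438
blue [278. 219.] [ 476.9 -310.7] [31.4 69.4] 9.7
orange [521. 237.] [ 723.5 -295.6] [61.7 41. ] 5.8
orange [272. 122.] [ 461.1 -243.1] [18.4 37.3] 68.9
```

View pics/w5.png

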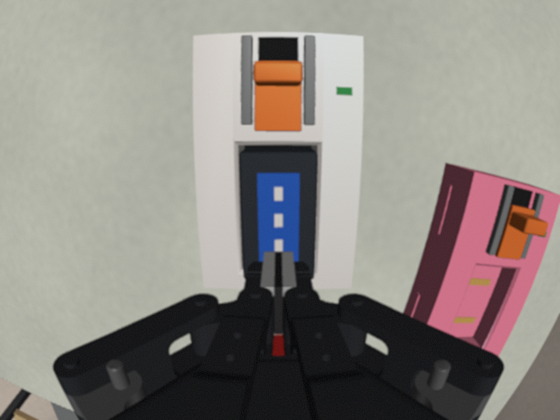

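The pack sits square in the bay: label at (278,219), centre (477, -310.5). I'll press at its centre with the closed fingertips.

send_rows --travel '[[0, 0, 0.03], [0, 0, 0.03], [0, 0, 0.016], [0, 0, 0.004], [0, 0, 0.004], [0, 0, 0.004], [0, 0, 0.003], [0, 0, 0.003], [0, 0, 0.003], [0, 0, 0], [0, 0, 0]]' --delta_rot '[[0, 0, 0], [0, 0, 0], [0, 0, 0], [0, 0, 0], [0, 0, 0], [0, 0, 0], [0, 0, 0], [0, 0, 0], [0, 0, 0], [0, 0, 0], [0, 0, 0]]'

```text
time_s: 14.4
ee_pos: [476.9, -310.1, 65.2]
tcp_rot: [3.129, 0.263, 0.002]
wrist_force: [-2.3, 1.0, 5.4]
opening: 0.2
```

send_rows --travel '[[0, 0, 0.003], [0, 0, 0.003], [0, 0, 0.002], [0, 0, 0.001], [0, 0, 0], [0, 0, 0]]' --delta_rot '[[0, 0, 0], [0, 0, 0], [0, 0, 0], [0, 0, 0], [0, 0, 0], [0, 0, 0]]'

```text
time_s: 15.0
ee_pos: [476.9, -310.1, 56.4]
tcp_rot: [3.129, 0.263, 0.002]
wrist_force: [-2.3, 1.2, 7.1]
opening: 0.2
```

send_rows --travel '[[0, 0, 0.001], [0, 0, 0.0005], [0, 0, 0.0005], [0, 0, 0], [0, 0, 0]]' --delta_rot '[[0, 0, 0], [0, 0, 0], [0, 0, 0], [0, 0, 0], [0, 0, 0]]'

```text
time_s: 15.5
ee_pos: [477.0, -310.2, 56.0]
tcp_rot: [3.128, 0.263, 0.003]
wrist_force: [-5.9, 4.7, 18.3]
opening: 0.1
```

send_rows --travel '[[0, 0, 0.001], [0, 0, 0.0], [0, 0, 0]]' --delta_rot '[[0, 0, 0], [0, 0, 0], [0, 0, 0]]'

```text
time_s: 15.8
ee_pos: [477.1, -310.3, 55.9]
tcp_rot: [3.128, 0.264, 0.003]
wrist_force: [-8.0, 6.7, 25.9]
opening: 0.1
```

Hard stop: z holds at 56 mm, the deck height, while the force climbs to 26 N, so the pack is flush. I'll rise and go behind the lock's grip.

send_rows --travel '[[0, 0, -0.02], [0, 0, -0.03], [0, 0, -0.03], [0, -0.0335, 0], [0, -0.0335, 0], [0, -0.0335, 0], [0, -0.0335, 0], [0, 0, 0], [0, 0, 0.0]]' --delta_rot '[[0, 0, 0], [0, 0, 0], [0, 0, 0], [0, 0, 0], [0, 0, 0], [0, 0, 0], [0, 0, 0], [0, 0, 0], [0, 0, 0]]'

```text
time_s: 16.7
ee_pos: [454.8, -177.6, 132.6]
tcp_rot: [3.128, 0.266, 0.004]
wrist_force: [0.1, -0.2, -0.2]
opening: 0.1
```

Run:
```python
from rig import r,vision
from h import *
s=r.sense(); c=R.from_euler('z',-9.5,degrees=True)
print(s["ee_pos"],c.apply(s["ee_pos"]-[470.5,-275.7,0]),s["wrist_force"])
a=vision.get_image("top"); b=vision.get_image("side")
cv2.imwrite("pics/c6.png",np.hstack([cv2.resize(x["image"][y:y+85,u:u+75,::-1],None,fx=5,fy=5,interpolation=2) for x,u,y in((a,290,190),(b,280,145))]))
```

```text
[ 454.82878026 -177.59866452  132.60755762] [  0.73509216  99.34243198 132.60755762] [ 0.1311009  -0.15678048 -0.18048768]
```

View pics/c6.png

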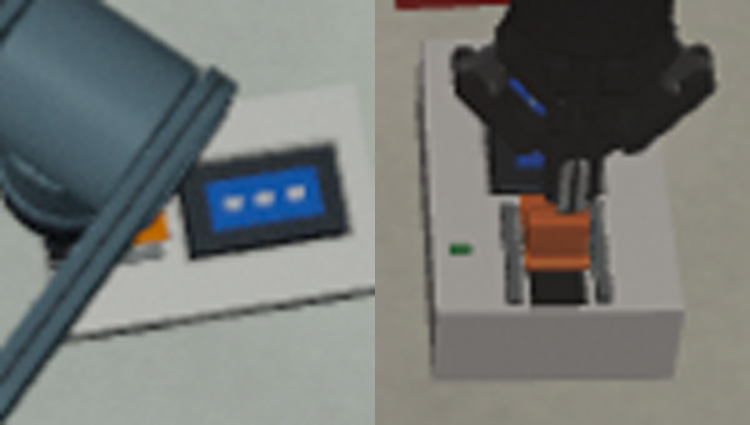

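The top view shows the pack flush in the bay. The lock is still open and the fingertips are above it, at charger (0.7, 99). Lowering behind the grip.

send_rows --travel '[[0, 0, 0.02], [0, 0, 0.02], [0, 0, 0.012], [0, 0, 0.008], [0, 0, 0], [0, 0, 0]]' --delta_rot '[[0, 0, 0], [0, 0, 0], [0, 0, 0], [0, 0, 0], [0, 0, 0], [0, 0, 0]]'

```text
time_s: 17.4
ee_pos: [454.4, -178.0, 71.6]
tcp_rot: [3.13, 0.263, 0.001]
wrist_force: [-0.4, -0.5, 0.7]
opening: -0.1
```

Clear. Now pushing along tool +y (charger -y).

send_rows --travel '[[0, 0.005, 0], [0, 0.005, 0], [0, 0.005, 0], [0, 0.005, 0], [0, 0.005, 0], [0, 0.005, 0], [0, 0.005, 0], [0, 0.005, 0], [0, 0.003, 0], [0, 0, 0], [0, 0, 0]]' --delta_rot '[[0, 0, 0], [0, 0, 0], [0, 0, 0], [0, 0, 0], [0, 0, 0], [0, 0, 0], [0, 0, 0], [0, 0, 0], [0, 0, 0], [0, 0, 0], [0, 0, 0]]'

```text
time_s: 18.5
ee_pos: [461.3, -220.4, 71.2]
tcp_rot: [3.13, 0.263, 0.0]
wrist_force: [1.3, -0.1, -0.1]
opening: 0.2
```

send_rows --travel '[[0, 0.003, 0], [0, 0.003, 0], [0, 0.002, 0], [0, 0, 0]]' --delta_rot '[[0, 0, 0], [0, 0, 0], [0, 0, 0], [0, 0, 0]]'

```text
time_s: 18.9
ee_pos: [462.5, -228.1, 71.2]
tcp_rot: [3.13, 0.263, -0.0]
wrist_force: [-0.5, 0.3, -0.1]
opening: -0.2
```

send_rows --travel '[[0, 0.002, 0], [0, 0.001, 0], [0, 0.001, 0], [0, 0, 0]]' --delta_rot '[[0, 0, 0], [0, 0, 0], [0, 0, 0], [0, 0, 0]]'

```text
time_s: 19.3
ee_pos: [462.6, -229.1, 71.2]
tcp_rot: [-3.126, -0.262, 0.002]
wrist_force: [0.2, 11.3, 4.7]
opening: -0.1
```

The lock stopped at charger y of about 47, so the grip centre is near 30, as expected at the end stop; the force is 11 N. One firm nudge, then I back off and retreat for a check.

send_rows --travel '[[0, 0.001, 0], [0, 0.001, 0], [0, 0, 0]]' --delta_rot '[[0, 0, 0], [0, 0, 0], [0, 0, 0]]'

```text
time_s: 19.6
ee_pos: [462.6, -229.3, 71.2]
tcp_rot: [-3.123, -0.262, 0.003]
wrist_force: [-1.0, 16.5, 9.9]
opening: -0.3
```

send_rows --travel '[[0, -0.01, 0], [0, -0.015, 0], [0, -0.01, -0.01], [0, 0, -0.03], [0, 0, -0.04], [0, 0, -0.04], [-0.02, -0.03, 0], [-0.02, -0.03, 0], [-0.02, -0.03, 0], [0, 0, 0], [0, 0, 0], [0, 0, 0]]' --delta_rot '[[0, 0, 0], [0, 0, 0], [0, 0, 0], [0, 0, 0], [0, 0, 0], [0, 0, 0], [0, 0, 0], [0, 0, 0], [0, 0, 0], [0, 0, 0], [0, 0, 0], [0, 0, 0]]'

```text
time_s: 20.8
ee_pos: [384.4, -121.2, 192.1]
tcp_rot: [3.129, 0.263, 0.003]
wrist_force: [-0.2, 0.4, -0.0]
opening: 0.2
```

Run:
```python
from rig import r,vision
from h import *
s=r.sense(); print(s["time_s"],s["ee_pos"],s["wrist_force"])
a=vision.get_image("wrist"); b=vision.get_image("side")
cv2.imwrite("pics/c7.png",np.hstack([a["image"][60:,100:460,::-1],cv2.resize(b["image"][145:235,270:360,::-1],(360,360),interpolation=2)]))
h=cv2.cvtColor(a["image"],cv2.COLOR_RGB2HSV); H,S,V=[h[...,i].astype(int) for i in range(3)]
c=R.from_euler('z',-9.5,degrees=True)
for o in rects(a,(H>5)&(H<20)&(S>190)&(V>150),62,True,minA=100): print(*o, c.apply(np.r_[o[1],0]-[470.5,-275.7,0]))
```

```text
20.8 [ 384.40669285 -121.17568186  192.05358017] [-0.20927463  0.39722795 -0.03083001]
```

View pics/c7.png

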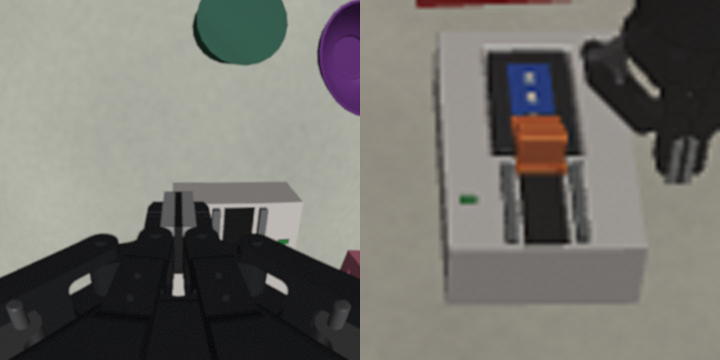

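The side view shows the lock's tongue over the pack's end, the pack flush, and the gripper clear of everything. Handing in.

```bash
python3 -c "
from rig import r
print(r.sign_off(), r.sense()['time_s'])"
```

```text
the job is handed in; nothing more can be done
the job is handed in; nothing more can be done
```

I put the pack in the white charger's bay, pressed it flush, slid the lock over it to its end stop, and handed the job in at about 21 s. The gripper was clear and touching nothing.

- **Pack:** The press reached a hard stop with the fingertips at 56 mm, which is the deck height, and the force rose to 26 N. The top view then showed the pack flush.
- **Lock:** It stopped where its end stop should be, with the grip about 30 mm from the charger's centre, and held against a push of about 16 N. The last side view shows its tongue over the pack's end.
- **Failed check:** My final measurement of the lock from the wrist camera gave nothing, because the fingers blocked the view. The lock's end position therefore rests on the force, the arm's position and the side view.
- **Bowl and tins:** I never touched them, and the carry passed well above them. I did not measure their positions again at the end.

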